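Chilli-paste tasting row, palest to darkest

TASK

Set out the chilli-paste tasting: stand the four jars on the four slate coasters of the long board in order of shade, the palest (yellow) next to the cup of tasting spoons, then orange, then red, and the darkest (brown-red) next to the lemon dish. Each jar stands upright in the middle of its own coaster, wholly on the slate. Do not tip any jar over, and leave the spoon cup and the lemon dish where they are.

Things in the scene. Friction and masses are not known exactly. Their poses are not given: they have to be found in the camera images.
- jar_yellow: loose glass jar of chilli paste, shade pale yellow, the palest; the same shade shows on a round sticker (39 mm) on its black screw lid; white label band. A plain upright cylinder 52 mm in diameter, 66 mm high (lid from 49 mm up), about 0.19 kg. Stands on the counter at the start. Origin: centre of its underside, z up
- jar_orange: loose glass jar of chilli paste, shade orange, the second palest; the same shade shows on a round sticker (39 mm) on its black screw lid; white label band. A plain upright cylinder 52 mm in diameter, 66 mm high (lid from 49 mm up), about 0.19 kg. Stands on the counter at the start. Origin: centre of its underside, z up
- jar_red: loose glass jar of chilli paste, shade red, the second darkest; the same shade shows on a round sticker (39 mm) on its black screw lid; white label band. A plain upright cylinder 52 mm in diameter, 66 mm high (lid from 49 mm up), about 0.19 kg. Stands on the counter at the start. Origin: centre of its underside, z up
- jar_dark: loose glass jar of chilli paste, shade dark brown-red, the darkest; the same shade shows on a round sticker (39 mm) on its black screw lid; white label band. A plain upright cylinder 52 mm in diameter, 66 mm high (lid from 49 mm up), about 0.19 kg. Stands on the counter at the start. Origin: centre of its underside, z up
- coaster_a: one of four alike round grey slate coasters, 76 mm in diameter, fixed in a straight row (to 5 mm) about 95 mm apart along a long dark wooden board (135 x 600 mm, 18 mm thick, fixed); which letter lies where in the row changes. Origin: centre of its underside, level with the board's top 18 mm above the counter; its top face is 4 mm higher (22 mm above the counter)
- coaster_b: one of four alike round grey slate coasters, 76 mm in diameter, fixed in a straight row (to 5 mm) about 95 mm apart along a long dark wooden board (135 x 600 mm, 18 mm thick, fixed); which letter lies where in the row changes. Origin: centre of its underside, level with the board's top 18 mm above the counter; its top face is 4 mm higher (22 mm above the counter)
- coaster_c: one of four alike round grey slate coasters, 76 mm in diameter, fixed in a straight row (to 5 mm) about 95 mm apart along a long dark wooden board (135 x 600 mm, 18 mm thick, fixed); which letter lies where in the row changes. Origin: centre of its underside, level with the board's top 18 mm above the counter; its top face is 4 mm higher (22 mm above the counter)
- coaster_d: one of four alike round grey slate coasters, 76 mm in diameter, fixed in a straight row (to 5 mm) about 95 mm apart along a long dark wooden board (135 x 600 mm, 18 mm thick, fixed); which letter lies where in the row changes. Origin: centre of its underside, level with the board's top 18 mm above the counter; its top face is 4 mm higher (22 mm above the counter)
- spoon_cup: white cup with five small steel tasting spoons standing in it, 60 mm wide at the rim, 55 mm high, spoons to 100 mm; loose, stands on the board at one end of the row of coasters (either end), about 105 mm from the centre of the nearest coaster. Origin: centre of its underside. Not to be moved
- lemon_dish: low blue dish with three lemon halves, 74 mm wide, about 35 mm high; loose, stands on the board at the other end of the row, about 105 mm from the centre of the nearest coaster. Origin: centre of its underside. Not to be moved

How it is judged:
At the end, for the whole second after the job is handed in: Every jar stands upright (within 0.08 rad), at rest and released, on top of a coaster with its centre within 12 mm of the coaster's centre; counted from the spoon cup the jars stand on the first to fourth coasters in the order yellow, orange, red, dark ((horizontal distance between jar_yellow and coaster_a below 0.012 m or horizontal distance between jar_yellow and coaster_b below 0.012 m or horizontal distance between jar_yellow and coaster_c below 0.012 m or horizontal distance between jar_yellow and coaster_d below 0.012 m) and horizontal distance between jar_yellow and spoon_cup below 0.1525 m and angle between each of jar_yellow, jar_orange, jar_red, jar_dark's own z axis and vertical below 0.08 rad and height (world z) of jar_yellow between 0.019 and 0.025 m and linear speed of each of jar_yellow, jar_orange, jar_red, jar_dark below 0.02 m/s and angular speed of each of jar_yellow, jar_orange, jar_red, jar_dark below 0.2 rad/s and (horizontal distance between jar_orange and coaster_a below 0.012 m or horizontal distance between jar_orange and coaster_b below 0.012 m or horizontal distance between jar_orange and coaster_c below 0.012 m or horizontal distance between jar_orange and coaster_d below 0.012 m) and horizontal distance between jar_orange and spoon_cup between 0.1525 and 0.2475 m and height (world z) of jar_orange between 0.019 and 0.025 m and (horizontal distance between jar_red and coaster_a below 0.012 m or horizontal distance between jar_red and coaster_b below 0.012 m or horizontal distance between jar_red and coaster_c below 0.012 m or horizontal distance between jar_red and coaster_d below 0.012 m) and horizontal distance between jar_red and spoon_cup between 0.2475 and 0.3425 m and height (world z) of jar_red between 0.019 and 0.025 m and (horizontal distance between jar_dark and coaster_a below 0.012 m or horizontal distance between jar_dark and coaster_b below 0.012 m or horizontal distance between jar_dark and coaster_c below 0.012 m or horizontal distance between jar_dark and coaster_d below 0.012 m) and horizontal distance between jar_dark and spoon_cup between 0.3425 and 0.4375 m and height (world z) of jar_dark between 0.019 and 0.025 m); the robot touches nothing.
It fails at once if a jar is tipped over (tilted more than 0.7 rad) (angle between any of jar_yellow, jar_orange, jar_red, jar_dark's own z axis and vertical above 0.7 rad).
It fails at once if the spoon cup or the lemon dish is shifted more than 20 mm or tipped over (distance of any of spoon_cup, lemon_dish from where it was at the start of the episode above 0.02 m or angle between any of spoon_cup, lemon_dish's own z axis and vertical above 0.5 rad).
It also fails if it takes over 112 s, if anything falls off the work surface, if the arm or the gripper's body presses on something with over 40 N, if the wrist force passes 120 N, or if a joint passes its speed limit or range.

ROBOT

A 6-joint arm with a two-finger parallel gripper is mounted at the origin on the work surface. World frame = base frame: x ahead of the robot, y to its left, z up, the work surface at z = 0. Lengths are in m, angles in rad, forces in N, time in s.
With the tool pointing down it reaches from about 0.3 to 0.875 m from the base axis. Payload 6.4 kg.
Tool frame: the origin (TCP) lies on the centre line of the jaws, within the pads' length; the fingertips stand 25 mm ahead of it and the grasp point (between the pads) lies 6 mm ahead of it (ctrl.tip_reach is the distance from the TCP to the fingertips, in m); z points along the fingers, y is the line along which they close (so a half turn about z gives the same grasp; the last joint's range is limited). The gripper opens to 85 mm and grips with 20 to 120 N. Pads are 22 mm wide; open, the fingers measure 114 mm over their backs; the gripper's body (76 mm by 85 mm) begins 54 mm behind the grasp point. The pads swing forward as they close: fully open they stand 13 mm farther back than shut.
Start: joints at [1.135, 0.181, 1.607, -0, 1.354, -0.206], TCP at [0.131, 0.56, 0.256] pointing down, gripper open.
Joint ranges: [-2.99, 2.99], [-0.89, 2.07], [0.3, 2.58], [-1.14, 4.28], [0, 2.63], [-3.12, 3.12]. Speed limits (rad/s): [2.57, 2.57, 3.01, 3.14, 3.14, 3.14].

INTERFACE

Orientations are given as a unit quaternion [w, x, y, z].
In Python, from bench import ctrl gives the robot as it stands.
- The arm moves only by the tool servo_tool, never from a script. Its argument "motion" is a list that holds one entry, the list of rows, each a list of 5 numbers: the shift along the tool's x, y, z in cm, then the turn about the tool's z in degrees, then the closure, from -1 (fully open) to 1 (shut). In form: [[[dx, dy, dz, twist, claw], ...]]. A call has 1 to 5 rows; each row is the pose to reach, as a shift and turn from the pose commanded when the call began, along the tool's axes at that moment; what a row does not reach only later rows make up. A row lasts 1/10 s, in which the tool goes at most 50 mm and 8.59 degrees, less where a joint would pass 70% of its speed; a pose out of reach is approached as far as the arm can. A call with a gripper value outside its range is refused whole. The fingers move at their own pace and stop on an object; the grip force is fixed at half the most. Time passes only in rows, so rows that repeat a pose let the fingers close. It gives the time, the measured TCP pose, the force, the opening and the grip force at its end, in the units of the state.
- ctrl.get_obs(): the state, without advancing time (a new reading comes with each control period).
- ctrl.camera(name): name is "scene" or "top"; returns a dict with "pixels" (400x640x3 uint8, red, green, blue), "depth" (400x640 float32, m along the optical axis (not along the pixel's ray), 0 where there is no reading), "fx", "fy", "cx", "cy" (pixels), "k1" (the pictures are not rectified: a ray, as slopes to the right and down, at radius r is drawn at 1 + k1 r^2 times it, then the intrinsics apply), "R" (3x3) and "t" (3): a world point X has camera coordinates R X + t. Camera axes: x right, y down, z forward; pixel columns grow to the right and rows downward; lengths in m; the calibration is good to about 2 mm. A picture is of the moment at which its call begins.
- ctrl.hand_in(): hands the job in; it is judged then, once.
The state is a dict: "time_s": time; "q": joint angles; "dq": joint speeds; "joint_efforts": joint torques, N m; "eef_pos": TCP position; "eef_rot": TCP orientation; "wrist_force": force on the tool from outside, world axes, zero at the start; "torque": the same for the moment, N m; "opening": opening from 0.0 (shut) to 1.0 (fully open); "grasp_force": force on a finger pad.
Only numpy, scipy, OpenCV 4.12 (cv2) and the standard library are available. Lean on these libraries where they do the work, as an engineer would, in place of code of your own. Each camera call takes 0.05 s, during which the arm holds its last target. There are 200 camera calls.

## Working session

There is one attempt and no reset: what is moved stays moved. The work goes in short steps, Python scripts to look and compute and a tool call to move; the robot and the scene stay as the last step left them, time stands still between calls to the robot, and variables do not carry over. Pictures are saved under pics/ and viewed, at most 14 in all, crops included, and the job is handed in when it is done.

Besides the shell and the picture viewer there is one more tool, called after ">>>" by a JSON object that holds its "method" and its "body", one argument or row to a line. servo_tool: Moves the arm, as the interface text tells. Its arguments: {"type":"object","properties":{"motion":{"type":"array"}},"required":["motion"]}

```bash
mkdir -p pics; cat > h.py <<'E'
import numpy as np, cv2
from bench import ctrl
def cam(n):
    c=ctrl.camera(n); return c
def ray(c,u,v):
    # undistort -> slopes
    xd=np.array([(u-c["cx"])/c["fx"],(v-c["cy"])/c["fy"]]); x=xd.copy()
    for _ in range(20): x=xd/(1+c["k1"]*(x@x))
    return np.array([x[0],x[1],1.])
def onplane(c,u,v,z):
    R=np.array(c["R"]);t=np.array(c["t"]);d=R.T@ray(c,u,v);o=-R.T@t
    return o+d*(z-o[2])/d[2]
def bydepth(c,u,v):
    R=np.array(c["R"]);t=np.array(c["t"]);Z=c["depth"][int(round(v)),int(round(u))]
    return R.T@(ray(c,u,v)*Z-t)
def tri(c1,p1,c2,p2):
    A=[];b=[]
    for c,p in((c1,p1),(c2,p2)):
        R=np.array(c["R"]);o=-R.T@np.array(c["t"]);d=R.T@ray(c,*p);d/=np.linalg.norm(d)
        P=np.eye(3)-np.outer(d,d);A.append(P);b.append(P@o)
    A=np.vstack(A);b=np.hstack(b);return np.linalg.lstsq(A,b,rcond=None)[0]
E
python3 - <<'E'
from h import *
import pickle
for n in("top","scene"):
    c=cam(n);cv2.imwrite(f"pics/{n}0.png",c["pixels"][:,:,::-1]);pickle.dump(c,open(n+"0.pkl","wb"))
    print(n,c["fx"],c["k1"],-np.array(c["R"]).T@np.array(c["t"]))
print(ctrl.get_obs())
E
```

```text
top 460.9085068837265 -0.05631832051935525 [0.43466975 0.01623785 1.17949992]
scene 492.5506182822015 -0.08222698131287494 [1.24576457 0.30830212 0.63013067]
{'time_s': 0.1, 'q': array([ 1.13466911e+00,  1.81467863e-01,  1.60790231e+00, -6.39041366e-06,
        1.35379191e+00, -2.06285993e-01]), 'dq': array([-0.00011653, -0.00191609, -0.00146125,  0.00140007,  0.0006587 ,
        0.00139375]), 'joint_efforts': array([-7.50384479e-04, -4.45885062e+01, -3.52234268e+01, -4.10193834e-04,
        4.28534011e-03, -3.09269615e-05]), 'eef_pos': array([0.13077965, 0.55946495, 0.25547633]), 'eef_rot': array([-2.44783169e-04,  1.14667106e-01,  9.93403664e-01, -7.45564749e-04]), 'wrist_force': array([-0.27929464, -0.40382305,  0.18526298]), 'torque': array([-0.01040037,  0.03079185,  0.02591509]), 'grasp_force': 0.0, 'opening': 1.0021227801342811}
```

View pics/top0.png

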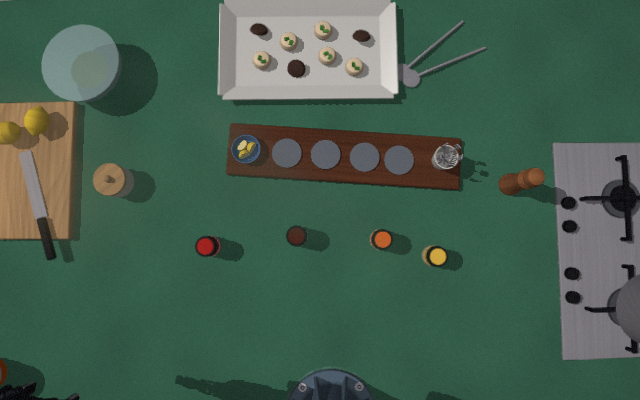

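View pics/scene0.png

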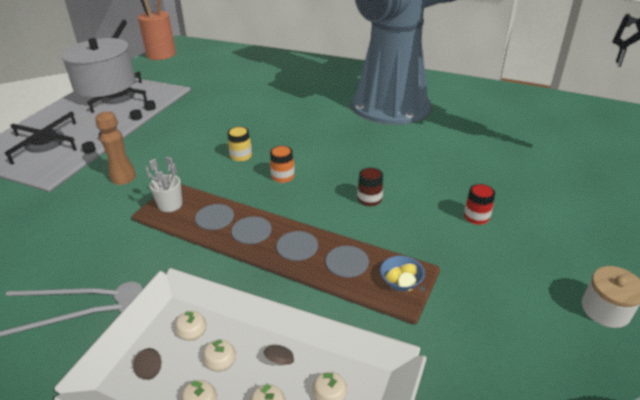

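The top view shows, in pixels:
- **Jars:** red (206,246), dark (297,236), orange (382,240), yellow (436,256).
- **Coasters:** (286,153), (325,154), (364,157), (399,160).
- **Ends of the board:** the lemon dish is at (246,150) and the spoon cup at (447,156).

The scene view agrees. Next I'll enlarge crops of both.

```bash
python3 - <<'E'
from h import *
a=cv2.imread("pics/top0.png")[130:275,190:460];cv2.imwrite("pics/tc.png",cv2.resize(a,(0,0),fx=2.96,fy=2.96,interpolation=cv2.INTER_CUBIC))
b=cv2.imread("pics/scene0.png")[120:290,190:510];cv2.imwrite("pics/sc.png",cv2.resize(b,(0,0),fx=2.5,fy=2.5,interpolation=cv2.INTER_CUBIC))
E
```

```text
(no output)
```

View pics/tc.png

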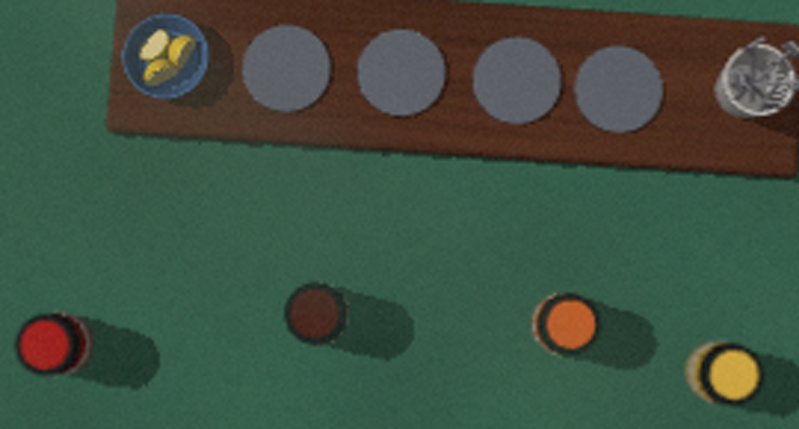

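View pics/sc.png

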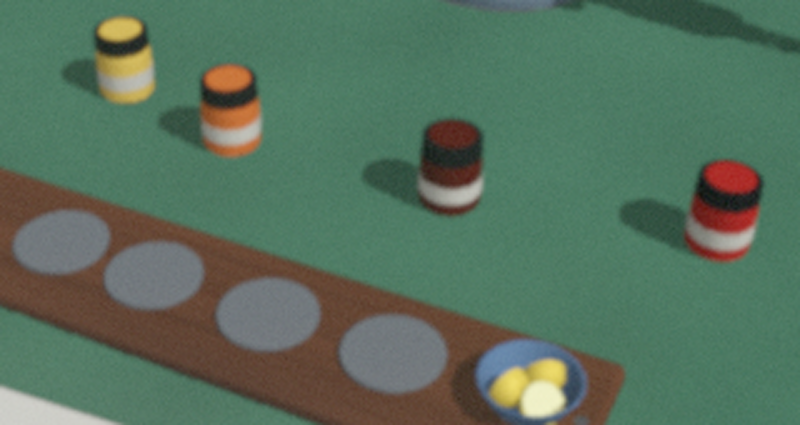

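In the top crop:
- **Stickers:** red (45,345), dark (315,313), orange (571,324), yellow (734,374).
- **Coasters, lemon to cup:** (286.5,68.5), (401.5,73), (517,81), (619,89).

In the scene crop:
- **Stickers:** red (731,178), dark (453,135), orange (229,79), yellow (121,29).
- **Coasters:** (393.5,353), (268,314), (154,275), (61.5,241.5).

```bash
python3 - <<'E'
from h import *
import pickle
T=pickle.load(open("top0.pkl","rb"));S=pickle.load(open("scene0.pkl","rb"))
t=lambda x,y:(190+(x+.5)/2.96-.5,130+(y+.5)/2.96-.5)
s=lambda x,y:(190+(x+.5)/2.5-.5,120+(y+.5)/2.5-.5)
P={'red':((45,345),(731,178)),'dark':((315,313),(453,135)),'orange':((571,324),(229,79)),'yellow':((734,374),(121,29)),
'C4':((286.5,68.5),(393.5,353)),'C3':((401.5,73),(268,314)),'C2':((517,81),(154,275)),'C1':((619,89),(61.5,241.5))}
for k,(a,b) in P.items():
    z=.022 if k[0]=='C' else .066
    print(k,tri(T,t(*a),S,s(*b)).round(4),onplane(T,*t(*a),z).round(4)[:2],onplane(S,*s(*b),z).round(4)[:2],bydepth(T,*t(*a)).round(4),bydepth(S,*s(*b)).round(4))
for k,p in(('cup',(752,85)),('lem',(166,57))): print(k,onplane(T,*t(*p),.03))
E
```

```text
red [0.4174 0.3011 0.0632] [0.4177 0.2988] [0.4206 0.3027] [0.4177 0.2986 0.0669] [0.4197 0.3027 0.0654]
dark [0.4413 0.0806 0.0638] [0.4418 0.0787] [0.4438 0.0832] [0.4418 0.0787 0.0668] [0.4482 0.0845 0.0691]
orange [ 0.4298 -0.1279  0.0641] [ 0.4307 -0.1297] [ 0.432  -0.1243] [ 0.4307 -0.1293  0.069 ] [ 0.4321 -0.1243  0.0661]
yellow [ 0.3875 -0.2605  0.0652] [ 0.3885 -0.2622] [ 0.3884 -0.2573] [ 0.3885 -0.2623  0.0657] [ 0.388  -0.2576  0.0657]
C4 [0.652  0.1066 0.0177] [0.6517 0.1047] [0.6557 0.1095] [0.6525 0.1051 0.0176] [0.6551 0.1093 0.0214]
C3 [0.6472 0.0071 0.0174] [0.6469 0.006 ] [0.6512 0.0106] [0.6465 0.006  0.0244] [0.6525 0.0113 0.0232]
C2 [ 0.6393 -0.0924  0.0174] [ 0.6391 -0.0932] [ 0.6434 -0.088 ] [ 0.6394 -0.0934  0.0202] [ 0.6448 -0.0871  0.0234]
C1 [ 0.6313 -0.1802  0.0183] [ 0.6315 -0.181 ] [ 0.6347 -0.1756] [ 0.6314 -0.181   0.0221] [ 0.6351 -0.1753  0.0224]
cup [ 0.63278631 -0.29433987  0.03      ]
lem [0.66123658 0.20714092 0.03      ]
```

>>> {"method": "servo_tool", "body": {
  "motion": [
    [[-7,-4,1,8,-1],[-11,-6,2,16,-1],[-15,-8,3,24,-1],[-18,-10,4,32,-1],[-21,-11.5,5,40,-1]]
  ]
}}

```text
time_s: 0.6
eef_pos: [0.3102, 0.3983, 0.2057]
eef_rot: [0.0, 0.45, 0.893, -0.0]
wrist_force: [1.1, 0.9, 0.4]
opening: 1.001
grasp_force: 0.0
```

>>> {"method": "servo_tool", "body": {
  "motion": [
    [[-4,0.8,1.5,8,-1],[-8,1.6,3,16,-1],[-12,2.4,4.5,24,-1],[-14.4,2.8,5.5,32,-1],[-14.4,2.8,5.5,36.8,-1]]
  ]
}}

```text
time_s: 1.1
eef_pos: [0.4192, 0.2988, 0.1494]
eef_rot: [-0.0, 0.71, 0.704, -0.001]
wrist_force: [-1.2, 0.2, -0.2]
opening: 1.0
grasp_force: 0.0
```

```bash
python3 - <<'E'
from h import *
o=ctrl.get_obs();print(o['time_s'],o['q'].round(3),o['eef_pos'].round(4),o['eef_rot'].round(4))
E
```

```text
1.1 [ 3.890e-01  1.760e-01  1.847e+00 -1.000e-03  1.122e+00  3.980e-01] [0.4192 0.2988 0.1494] [-2.000e-04  7.101e-01  7.041e-01 -1.500e-03]
```

>>> {"method": "servo_tool", "body": {
  "motion": [
    [[0.1,0,3.5,0,-1],[0.1,0,6.5,0,-1],[0.1,0,9,0,-1],[0.1,0,10.2,0,-1],[0.1,0,10.2,0,-1]]
  ]
}}

```text
time_s: 1.6
eef_pos: [0.4165, 0.302, 0.0475]
eef_rot: [-0.001, 0.707, 0.707, -0.002]
wrist_force: [0.0, 0.4, -0.1]
opening: 1.002
grasp_force: 0.0
```

>>> {"method": "servo_tool", "body": {
  "motion": [
    [[0,0,0,0,1],[0,0,0,0,1],[0,0,0,0,1],[0,0,0,0,1],[0,0,0,0,1]]
  ]
}}

```text
time_s: 2.1
eef_pos: [0.4194, 0.3033, 0.0511]
eef_rot: [0.001, 0.707, 0.707, 0.002]
wrist_force: [0.5, 0.2, 7.0]
opening: 0.589
grasp_force: 62.1
```

>>> {"method": "servo_tool", "body": {
  "motion": [
    [[0,0,-2,0,1],[0,0,-4.5,0,1],[-2,1.5,-7,0,1],[-5,4,-8,0,1],[-9,7,-8,0,1]]
  ]
}}

```text
time_s: 2.6
eef_pos: [0.4895, 0.2132, 0.1321]
eef_rot: [0.001, 0.706, 0.708, 0.002]
wrist_force: [1.1, -0.2, -1.6]
opening: 0.596
grasp_force: 62.8
```

>>> {"method": "servo_tool", "body": {
  "motion": [
    [[-4,3.1,0,0,1],[-8,6.2,0,0,1],[-12,9.4,0,0,1],[-16,12.5,0,0,1],[-18.5,14.5,0,0,1]]
  ]
}}

```text
time_s: 3.1
eef_pos: [0.6348, 0.0247, 0.1298]
eef_rot: [0.001, 0.708, 0.707, 0.0]
wrist_force: [-0.4, 0.1, -1.2]
opening: 0.597
grasp_force: 62.8
```

>>> {"method": "servo_tool", "body": {
  "motion": [
    [[-1.8,1.2,0,0,1],[-1.8,1.2,0,0,1],[-1.8,1.2,1.5,0,1],[-1.8,1.2,3,0,1],[-1.8,1.2,3,0,1]]
  ]
}}

```text
time_s: 3.6
eef_pos: [0.6419, 0.0114, 0.0953]
eef_rot: [-0.003, 0.706, 0.708, -0.002]
wrist_force: [-0.4, 0.9, -1.7]
opening: 0.593
grasp_force: 62.9
```

```bash
python3 - <<'E'
from h import *
print(ctrl.get_obs()['eef_pos'])
T=cam("top")["pixels"][120:200,270:430,::-1];S=cam("scene")["pixels"][150:300,220:400,::-1]
a=cv2.resize(T,(640,320),interpolation=2);b=cv2.resize(S,(336,280),interpolation=2)
o=np.zeros((600,640,3),np.uint8);o[:320]=a;o[320:,:336]=b;cv2.imwrite("pics/p1.png",o)
E
```

```text
[0.64187767 0.0114134  0.09525067]
```

View pics/p1.png

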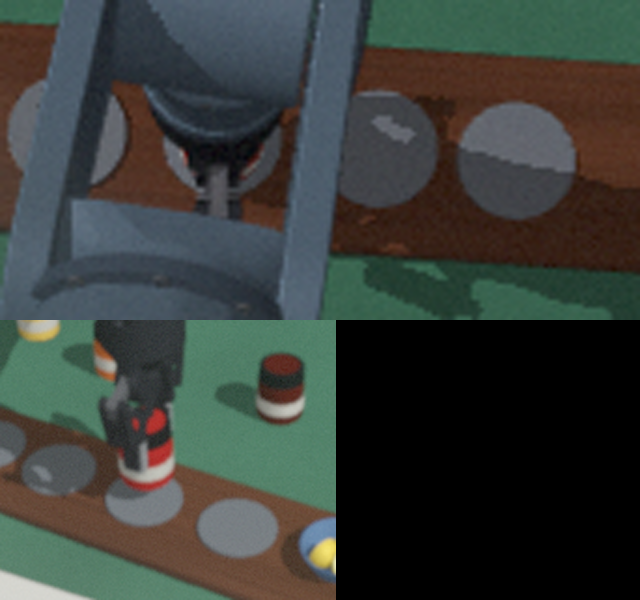

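>>> {"method": "servo_tool", "body": {
  "motion": [
    [[-0.1,0.3,1.2,0,1],[-0.1,0.3,2.0,0,1],[-0.1,0.3,2.4,0,1],[-0.1,0.3,2.6,0,1],[-0.1,0.3,2.7,0,1]]
  ]
}}

```text
time_s: 4.2
eef_pos: [0.6476, 0.0089, 0.0731]
eef_rot: [-0.001, 0.707, 0.707, -0.001]
wrist_force: [-7.7, 0.8, 13.4]
opening: 0.602
grasp_force: 63.9
```

>>> {"method": "servo_tool", "body": {
  "motion": [
    [[0,0,0,0,0.2],[0,0,0,0,-0.3],[0,0,0,0,-1],[0,0,0,0,-1],[0,0,-2,0,-1]]
  ]
}}

```text
time_s: 4.7
eef_pos: [0.6459, 0.009, 0.0894]
eef_rot: [-0.002, 0.707, 0.707, -0.002]
wrist_force: [-0.7, -0.1, -0.3]
opening: 0.997
grasp_force: 0.0
```

>>> {"method": "servo_tool", "body": {
  "motion": [
    [[0,0,-3,0,-1],[0,0,-7,0,-1],[1,-3,-9,0,-1],[3,-7,-9,0,-1],[5,-11,-9,0,-1]]
  ]
}}

```text
time_s: 5.2
eef_pos: [0.5377, 0.0588, 0.1833]
eef_rot: [0.001, 0.707, 0.707, 0.001]
wrist_force: [0.3, 0.9, -0.5]
opening: 0.999
grasp_force: 0.0
```

>>> {"method": "servo_tool", "body": {
  "motion": [
    [[1.2,-4,0,0,-1],[2.3,-8,1,0,-1],[2.3,-9.6,3,0,-1],[2.3,-9.6,5,0,-1],[2.3,-9.6,7,0,-1]]
  ]
}}

```text
time_s: 5.7
eef_pos: [0.442, 0.0818, 0.1122]
eef_rot: [0.001, 0.707, 0.707, 0.001]
wrist_force: [-0.3, 0.9, 0.3]
opening: 0.998
grasp_force: 0.0
```

```bash
python3 - <<'E'
from h import *
T=cam("top");S=cam("scene");import pickle;pickle.dump((T,S),open("p2.pkl","wb"))
a=cv2.resize(T["pixels"][125:265,270:430,::-1],(640,560),interpolation=2)
b=cv2.resize(S["pixels"][170:300,210:310,::-1],(150,195),interpolation=2)
cv2.imwrite("pics/p2.png",a);c=cv2.resize(S["pixels"][130:290,210:410,::-1],(800,640)[:2],interpolation=2)[:600];cv2.imwrite("pics/p2s.png",c)
E
```

```text
(no output)
```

View pics/p2.png

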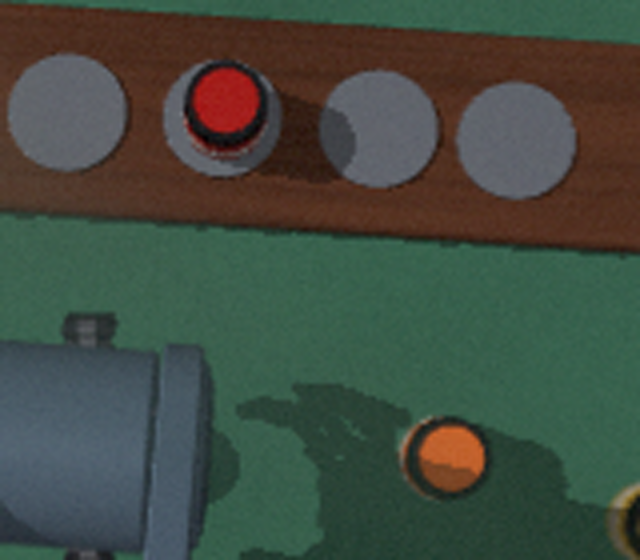

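View pics/p2s.png

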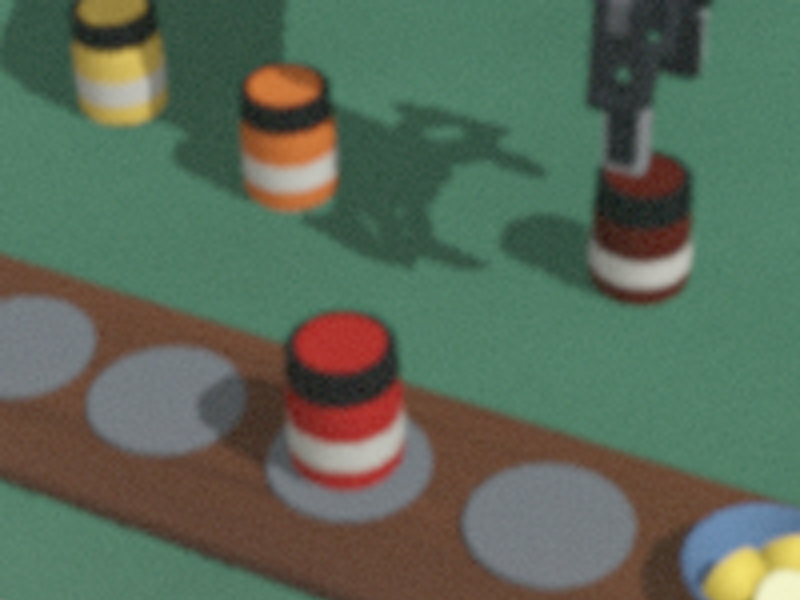

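Red stands upright on the third coaster: sticker at top crop (226,100) and scene crop (343,343). I'll check its offset from the coaster centre.

```bash
python3 - <<'E'
from h import *
import pickle
T,S=pickle.load(open("p2.pkl","rb"))
a=(270+226.5/4-.5,125+100.5/4-.5);b=(210+343.5/4-.5,130+343.5/4-.5)
print(tri(T,a,S,b),onplane(T,*a,.088),onplane(S,*b,.088))
E
```

```text
[0.64570388 0.00614573 0.08689003] [0.64621813 0.00447941 0.088     ] [0.6464013 0.0085211 0.088    ]
```

>>> {"method": "servo_tool", "body": {
  "motion": [
    [[0,0,2,0,-1],[0,0,4,0,-1],[0,0,5.6,0,-1],[0,0,6.2,0,-1],[0,0,6.2,0,-1]]
  ]
}}

```text
time_s: 6.3
eef_pos: [0.4421, 0.0816, 0.0503]
eef_rot: [-0.0, 0.707, 0.707, -0.0]
wrist_force: [-0.2, -0.2, 0.6]
opening: 1.002
grasp_force: 0.0
```

>>> {"method": "servo_tool", "body": {
  "motion": [
    [[0,0,0,0,1],[0,0,0,0,1],[0,0,0,0,1],[0,0,0,0,1],[0,0,0,0,1]]
  ]
}}

```text
time_s: 6.8
eef_pos: [0.4432, 0.0816, 0.0516]
eef_rot: [0.001, 0.707, 0.707, 0.001]
wrist_force: [1.0, -0.8, 6.1]
opening: 0.599
grasp_force: 61.8
```

>>> {"method": "servo_tool", "body": {
  "motion": [
    [[0,0,-2,0,1],[0,0,-4.5,0,1],[0.5,2,-7,0,1],[1,5,-8,0,1],[1.6,9,-8,0,1]]
  ]
}}

```text
time_s: 7.3
eef_pos: [0.5336, 0.098, 0.1329]
eef_rot: [0.001, 0.707, 0.707, 0.001]
wrist_force: [0.5, -0.0, -1.7]
opening: 0.596
grasp_force: 63.0
```

>>> {"method": "servo_tool", "body": {
  "motion": [
    [[0.4,4,0,0,1],[0.8,8,0,0,1],[1,11,1,0,1],[1,12.1,2.5,0,1],[1,12.1,3.5,0,1]]
  ]
}}

```text
time_s: 7.8
eef_pos: [0.654, 0.1076, 0.0943]
eef_rot: [-0.0, 0.707, 0.707, -0.0]
wrist_force: [-0.2, -0.1, -2.5]
opening: 0.595
grasp_force: 63.3
```

>>> {"method": "servo_tool", "body": {
  "motion": [
    [[0,0,0.8,0,1],[0,0,1.5,0,1],[0,0,2,0,1],[0,0,2.2,0,1],[0,0,2.3,0,1]]
  ]
}}

```text
time_s: 8.3
eef_pos: [0.6527, 0.1079, 0.0737]
eef_rot: [-0.0, 0.707, 0.707, -0.0]
wrist_force: [-7.4, -0.9, 11.0]
opening: 0.592
grasp_force: 64.1
```

>>> {"method": "servo_tool", "body": {
  "motion": [
    [[0,0,0,0,0.2],[0,0,0,0,-0.3],[0,0,0,0,-1],[0,0,0,0,-1],[0,0,-2,0,-1]]
  ]
}}

```text
time_s: 8.8
eef_pos: [0.6509, 0.1077, 0.0894]
eef_rot: [-0.002, 0.707, 0.707, -0.002]
wrist_force: [-0.7, 0.4, 0.3]
opening: 0.996
grasp_force: 0.0
```

>>> {"method": "servo_tool", "body": {
  "motion": [
    [[0,0,-4,0,-1],[0,0,-8,0,-1],[-2,-3,-9,0,-1],[-5,-6,-9,0,-1],[-8.5,-9,-9,0,-1]]
  ]
}}

```text
time_s: 9.3
eef_pos: [0.5626, 0.0225, 0.1831]
eef_rot: [0.001, 0.706, 0.708, 0.001]
wrist_force: [0.8, -1.1, -0.6]
opening: 1.003
grasp_force: 0.0
```

>>> {"method": "servo_tool", "body": {
  "motion": [
    [[-3.5,-3.2,0,0,-1],[-7,-6.4,0,0,-1],[-10.5,-9.6,0,0,-1],[-13.5,-12.4,1,0,-1],[-14.9,-13.2,4,0,-1]]
  ]
}}

```text
time_s: 9.8
eef_pos: [0.4313, -0.1294, 0.1446]
eef_rot: [0.003, 0.708, 0.707, 0.0]
wrist_force: [0.8, -0.5, -0.2]
opening: 1.0
grasp_force: 0.0
```

>>> {"method": "servo_tool", "body": {
  "motion": [
    [[0,0,0,0,-1],[0,0,3,0,-1],[0,0,6,0,-1],[0,0,8,0,-1],[0,0,8,0,-1]]
  ]
}}

```text
time_s: 10.3
eef_pos: [0.4302, -0.1249, 0.0606]
eef_rot: [-0.002, 0.707, 0.708, -0.0]
wrist_force: [-0.4, 0.3, 0.3]
opening: 0.999
grasp_force: 0.0
```

>>> {"method": "servo_tool", "body": {
  "motion": [
    [[0,0,0.8,0,-1],[0,0,1.3,0,-1],[0,0,1.3,0,-1],[0,0,1.3,0,1],[0,0,1.3,0,1]]
  ]
}}

```text
time_s: 10.8
eef_pos: [0.4317, -0.1266, 0.0499]
eef_rot: [0.001, 0.707, 0.707, 0.0]
wrist_force: [0.0, 0.4, 1.1]
opening: 0.692
grasp_force: 0.0
```

>>> {"method": "servo_tool", "body": {
  "motion": [
    [[0,0,0,0,1],[0,0,0,0,1],[0,0,0,0,1],[0,0,0,0,1],[0,0,0,0,1]]
  ]
}}

```text
time_s: 11.3
eef_pos: [0.4319, -0.1268, 0.0502]
eef_rot: [0.001, 0.707, 0.707, 0.0]
wrist_force: [-1.3, 1.1, 6.1]
opening: 0.591
grasp_force: 61.9
```

>>> {"method": "servo_tool", "body": {
  "motion": [
    [[0,0,-2,0,1],[0,0,-4.5,0,1],[0.5,2,-7,0,1],[1.2,5,-8,0,1],[2,9,-8,0,1]]
  ]
}}

```text
time_s: 11.8
eef_pos: [0.5224, -0.1066, 0.1313]
eef_rot: [0.001, 0.707, 0.707, 0.0]
wrist_force: [0.7, -0.9, -2.7]
opening: 0.594
grasp_force: 63.3
```

>>> {"method": "servo_tool", "body": {
  "motion": [
    [[0.6,4,0,0,1],[1.2,8,0,0,1],[1.5,11,1,0,1],[1.5,11.9,2.5,0,1],[1.5,11.9,3.5,0,1]]
  ]
}}

```text
time_s: 12.3
eef_pos: [0.6405, -0.0908, 0.0926]
eef_rot: [-0.001, 0.707, 0.708, -0.0]
wrist_force: [-0.3, 0.5, -2.3]
opening: 0.595
grasp_force: 63.5
```

>>> {"method": "servo_tool", "body": {
  "motion": [
    [[0,0,0.8,0,1],[0,0,1.5,0,1],[0,0,2,0,1],[0,0,2.2,0,1],[0,0,2.3,0,1]]
  ]
}}

```text
time_s: 12.8
eef_pos: [0.6399, -0.0914, 0.0722]
eef_rot: [-0.0, 0.707, 0.707, -0.0]
wrist_force: [-6.3, 0.1, 8.1]
opening: 0.599
grasp_force: 63.8
```

>>> {"method": "servo_tool", "body": {
  "motion": [
    [[0,0,0,0,0.2],[0,0,0,0,-0.3],[0,0,0,0,-1],[0,0,0,0,-1],[0,0,-2,0,-1]]
  ]
}}

```text
time_s: 13.3
eef_pos: [0.6382, -0.0906, 0.0886]
eef_rot: [-0.002, 0.707, 0.707, -0.001]
wrist_force: [-0.4, 0.0, -0.1]
opening: 1.001
grasp_force: 0.0
```

>>> {"method": "servo_tool", "body": {
  "motion": [
    [[0,0,-4,0,-1],[0,0,-8,0,-1],[-2,-3,-9,0,-1],[-4,-6,-9,0,-1],[-6,-9,-9,0,-1]]
  ]
}}

```text
time_s: 13.8
eef_pos: [0.5498, -0.1519, 0.1823]
eef_rot: [0.001, 0.707, 0.708, 0.0]
wrist_force: [-0.2, 0.3, 0.5]
opening: 0.998
grasp_force: 0.0
```

>>> {"method": "servo_tool", "body": {
  "motion": [
    [[-2.5,-4,0,0,-1],[-5,-8,0,0,-1],[-7.5,-12,1,0,-1],[-10,-15,3,0,-1],[-10.8,-16.2,5,0,-1]]
  ]
}}

```text
time_s: 14.3
eef_pos: [0.3866, -0.2616, 0.1316]
eef_rot: [0.001, 0.708, 0.706, -0.0]
wrist_force: [0.1, -0.1, -0.2]
opening: 1.0
grasp_force: 0.0
```

>>> {"method": "servo_tool", "body": {
  "motion": [
    [[0,0,1,0,-1],[0,0,3,0,-1],[0,0,5,0,-1],[0,0,6,0,-1],[0,0,6,0,-1]]
  ]
}}

```text
time_s: 14.8
eef_pos: [0.3883, -0.2583, 0.0702]
eef_rot: [-0.001, 0.707, 0.708, 0.0]
wrist_force: [0.7, 0.4, 0.8]
opening: 0.997
grasp_force: 0.0
```

>>> {"method": "servo_tool", "body": {
  "motion": [
    [[0,0,1.2,0,-1],[0,0,2.2,0,-1],[0,0,2.2,0,-1],[0,0,2.2,0,1],[0,0,2.2,0,1]]
  ]
}}

```text
time_s: 15.3
eef_pos: [0.3886, -0.2597, 0.0497]
eef_rot: [0.0, 0.707, 0.707, -0.0]
wrist_force: [0.1, 0.0, 0.5]
opening: 0.695
grasp_force: 0.0
```

>>> {"method": "servo_tool", "body": {
  "motion": [
    [[0,0,0,0,1],[0,0,0,0,1],[0,0,0,0,1],[0,0,0,0,1],[0,0,0,0,1]]
  ]
}}

```text
time_s: 15.8
eef_pos: [0.3889, -0.26, 0.0501]
eef_rot: [0.001, 0.707, 0.707, -0.0]
wrist_force: [-0.7, 0.8, 6.5]
opening: 0.596
grasp_force: 62.5
```

>>> {"method": "servo_tool", "body": {
  "motion": [
    [[0,0,-2,0,1],[0,0,-4.5,0,1],[2.5,1,-7,0,1],[5.5,3,-8,0,1],[7.5,6,-8,0,1]]
  ]
}}

```text
time_s: 16.3
eef_pos: [0.4485, -0.1833, 0.1307]
eef_rot: [0.001, 0.707, 0.707, 0.0]
wrist_force: [1.2, -0.7, -1.2]
opening: 0.593
grasp_force: 63.1
```

>>> {"method": "servo_tool", "body": {
  "motion": [
    [[0.5,4,0,0,1],[0.5,8,0,0,1],[0.5,12,0,0,1],[0.5,16,0.5,0,1],[0.5,18.3,1.5,0,1]]
  ]
}}

```text
time_s: 16.8
eef_pos: [0.6342, -0.1791, 0.1145]
eef_rot: [0.001, 0.707, 0.708, 0.001]
wrist_force: [-0.3, -0.3, -2.0]
opening: 0.594
grasp_force: 63.3
```

>>> {"method": "servo_tool", "body": {
  "motion": [
    [[0,0,0.5,0,1],[0,0,1.5,0,1],[0,0,2.5,0,1],[0,0,3.3,0,1],[0,0,3.7,0,1]]
  ]
}}

```text
time_s: 17.3
eef_pos: [0.63, -0.1791, 0.076]
eef_rot: [-0.001, 0.707, 0.707, -0.0]
wrist_force: [-0.5, -0.2, -1.3]
opening: 0.596
grasp_force: 63.6
```

>>> {"method": "servo_tool", "body": {
  "motion": [
    [[0,0,0.2,0,1],[0,0,0.4,0,1],[0,0,0.5,0,1],[0,0,0.6,0,1],[0,0,0.6,0,1]]
  ]
}}

```text
time_s: 17.8
eef_pos: [0.6315, -0.1794, 0.0721]
eef_rot: [0.0, 0.707, 0.707, 0.0]
wrist_force: [-1.6, 0.7, 2.8]
opening: 0.595
grasp_force: 63.9
```

>>> {"method": "servo_tool", "body": {
  "motion": [
    [[0,0,0,0,0.2],[0,0,0,0,-0.3],[0,0,0,0,-1],[0,0,0,0,-1],[0,0,-2,0,-1]]
  ]
}}

```text
time_s: 18.3
eef_pos: [0.6292, -0.1782, 0.0882]
eef_rot: [-0.003, 0.707, 0.707, -0.001]
wrist_force: [-0.2, -0.1, -0.6]
opening: 1.0
grasp_force: 0.0
```

>>> {"method": "servo_tool", "body": {
  "motion": [
    [[0,0,-4,0,-1],[0,0,-8,0,-1],[0,-4,-10,0,-1],[0,-8,-10,0,-1],[0,-12,-10,0,-1]]
  ]
}}

```text
time_s: 18.8
eef_pos: [0.5105, -0.1795, 0.1923]
eef_rot: [0.001, 0.707, 0.707, 0.0]
wrist_force: [1.1, -1.2, -0.3]
opening: 1.001
grasp_force: 0.0
```

>>> {"method": "servo_tool", "body": {
  "motion": [
    [[0,-4,0,0,-1],[0,-8,0,0,-1],[0,-12,0,0,-1],[0,-14,0,0,-1],[0,-14,0,0,-1]]
  ]
}}

```text
time_s: 19.3
eef_pos: [0.3695, -0.1792, 0.1912]
eef_rot: [0.0, 0.708, 0.707, -0.0]
wrist_force: [0.8, 0.7, 0.3]
opening: 1.001
grasp_force: 0.0
```

```bash
python3 - <<'E'
from h import *
T=cam("top");S=cam("scene");import pickle;pickle.dump((T,S),open("p3.pkl","wb"))
cv2.imwrite("pics/p3.png",cv2.resize(T["pixels"][115:215,230:470,::-1],(0,0),fx=3.3,fy=3.3,interpolation=2))
cv2.imwrite("pics/p3s.png",cv2.resize(S["pixels"][120:310,130:440,::-1],(0,0),fx=2.5,fy=2.5,interpolation=2))
E
```

```text
(no output)
```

View pics/p3.png

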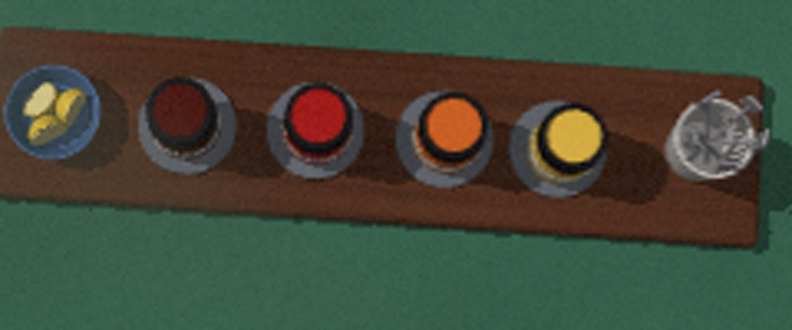

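View pics/p3s.png

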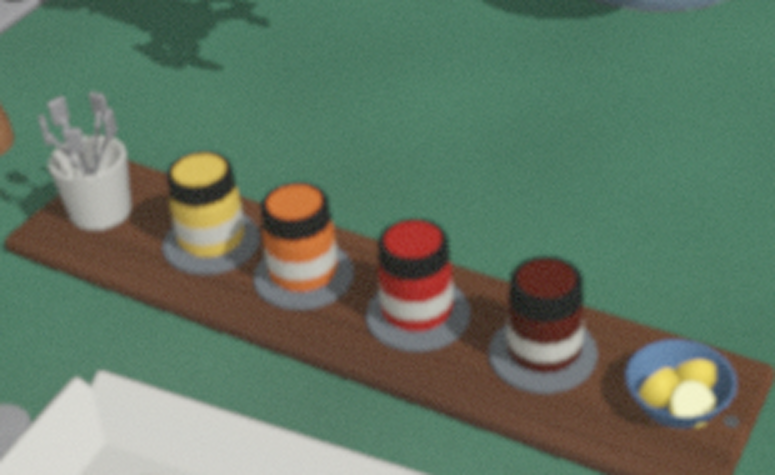

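All four jars stand upright on their coasters in the right order. The stickers in the top crop are at (180,108), (318,114), (455,125) and (575,136). One last check of the offsets.

```bash
python3 - <<'E'
from h import *
import pickle
T,S=pickle.load(open("p3.pkl","rb"))
C=[(.6517,.1047),(.6469,.006),(.6391,-.0932),(.6315,-.181)]
for (x,y),c in zip([(180,108),(318,114),(455,125),(575,136)],C):
    p=onplane(T,230+(x+.5)/3.3-.5,115+(y+.5)/3.3-.5,.088)[:2];print((1000*(p-c)).round(1))
o=ctrl.get_obs();print(o['time_s'],abs(o['dq']).max())
E
```

```text
[0.9 0.4]
[ 0.4 -1.3]
[-0.8 -1.7]
[-1.9 -1.3]
19.4 0.027026889845610365
```

```bash
python3 -c "
from bench import ctrl
print(ctrl.hand_in())"
```

```text
the job is handed in; nothing more can be done
None
```

All four jars stand upright on their coasters in order from the spoon cup (yellow, orange, red, dark), each within about 3 mm of the centre by the last camera check, and the job was handed in at about 19 s; the hand-in gave no verdict.

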